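# Open the child-locked tablet box

### The job

Open the child-locked box of laundry tablets: press the orange catch in the window of the blue lid right down with your fingertips, keep it down while you start the lid sliding over it, and push the lid all the way open, until the catch springs up again behind it and keeps it open. It is all done by pressing and pushing: leave the box standing where it is, do not pick anything up, and do not knock the small things standing about.

Things in the scene. Friction and masses are not known exactly. Their poses are not given: they have to be found in the camera images.
- tablet_box: white plastic box, 216 x 136 x 86 mm, about 1.9 kg, loose on rubber feet. Origin: centre of its underside; z up; x along its length, the way the lid opens (white chevrons on the lid point that way; the blue panel with two tablets is on the -x end). Behind the shut lid, and under the window's whole way, lies a grey deck 64 mm above the worktop; side walls rise to 86 mm.
- tablet_lid (a joint): travel of the blue lid along the box's x, m: 0 shut (1.5 mm of play before the catch stops it), 0.083 fully open at its stop; takes 1 to 3 N. From 0.080 on the catch can spring up behind it. Lid 132 x 122 x 4 mm, top 82 mm above the worktop, shut at box x = -101 to 31 mm, with a through window at x = -31 to 17 mm, 50 mm wide, centred on y = 0.
- tablet_catch (a joint): how far the orange catch in the window is pressed down, m: 0 up, 0.007 fully down; spring 2.5 N at the top, 5 N fully down. The lid can pass only when it is more than 0.006 down; once the lid has moved 4 mm over it, the lid keeps it down (about 0.005) until fully open.
- press_point (a point): middle of the catch's press plate (moves with it): 77 mm above the worktop when up, 70 mm fully down. Plate 40 mm wide, box x = -22 to 24 mm (its last 7 mm lie under the shut lid). At its -x end stands the orange nose, 7 mm thick, 6 mm higher than the plate, which blocks the lid's edge.
- push_face (a point): middle of the upright face of the lid's blue thumb ridge (moves with the lid), which is the +x wall of the window; 86 mm above the worktop. The face is 64 mm wide and runs from 78 to 90 mm above the worktop; behind it is a ramp. Push it along the box's x to slide the lid.
- little_can: small empty galvanised can, 67 mm across, 97 mm high, loose beside the box (+y side); leave alone. Origin: centre of its underside
- peg_1: green clothes peg, 15 x 72 x 12 mm, lying loose on the other side of the box; leave alone
- thread_white: reel of white thread, 31 mm across, 43 mm high, standing loose; leave alone
- thread_0: reel of red thread, 31 mm across, 43 mm high, standing loose; leave alone
- thread_1: reel of dark blue thread, 31 mm across, 43 mm high, standing loose; leave alone
- laundry_marker: white marker pen with a black cap, 17 x 135 x 16 mm, lying loose; leave alone
- peg_0: wooden clothes peg, 15 x 72 x 12 mm, lying loose; leave alone

How it is judged:
By the outcome, as a careful person would: the job done as asked, in the order asked, and still so for the second after the job is handed in, with the robot touching nothing.
It also fails if it takes over 40 s, if anything falls off the work surface, if the arm or the gripper's body presses on something with over 40 N, if the wrist force passes 120 N, or if a joint passes its speed limit or range.

### The arm

A 6-joint arm with a two-finger parallel gripper is mounted at the origin on a cart in front of the work surface, level with it; the furniture and walls round the work are solid. World frame = base frame: x ahead of the robot, y to its left, z up, the work surface at z = 0. Lengths are in mm, angles in rad, forces in N, time in s.
With the tool pointing down it reaches from about 400 to 925 mm from the base axis. Payload 12.5 kg.
Tool frame: the origin (TCP) lies on the front face of the gripper's body, between the roots of the fingers; the fingertips stand 78 mm ahead of it and the grasp point (between the pads) lies 59 mm ahead of it (env.nose_length is the distance from the TCP to the fingertips, in mm); z points along the fingers, y is the line along which they close (so a half turn about z gives the same grasp; the last joint's range is limited). The gripper opens to 95 mm and grips with 3 to 60 N. Pads are 20 mm wide; open, the fingers measure 119 mm over their backs; the gripper's body (75 mm by 180 mm) begins 59 mm behind the grasp point.
Start: joints at [1.049, 0.491, 1.559, -0, 1.092, -0.106], TCP at [252.433, 571.765, 292.261] pointing down, gripper open.
Joint ranges: [-3.1, 3.1], [-0.84, 2.19], [0.05, 2.79], [-1.13, 4.28], [0.06, 2.93], [-2.69, 2.69]. Speed limits (rad/s): [2.22, 2.22, 2.79, 3.14, 3.14, 3.14].

### API

Orientations are given as [roll, pitch, yaw] about the fixed x, y, z axes, in that order (R = Rz(yaw) Ry(pitch) Rx(roll)).
In Python, from cell import env gives the robot as it stands.
- The arm moves only by the tool jog_arm, never from a script. Its argument "motion" is a list of rows, each a list of 7 numbers: the turn, a rotation vector about the tool's x, y, z in degrees, then the shift along the tool's x, y, z in mm, then the finger opening in mm, from 0 to 95.1. In form: [[wx, wy, wz, x, y, z, hand], ...]. A call has 1 to 10 rows; each row shifts and turns the commanded pose from where the row before left it, along the tool's axes as they then stand; what a row does not reach is not made up. A row lasts 1/8 s, in which the tool goes at most 62.5 mm and 10.7 degrees, less where a joint would pass 70% of its speed; a pose out of reach is approached as far as the arm can. A call is refused whole if a number of a shift passes 62.5 or a number of a turn 10.7, either way. A call with a gripper value outside its range is refused whole. The fingers move at their own pace and stop on an object; the grip force is fixed at half the most. Time passes only in rows, so rows that do not move let the fingers close. It gives the time, the measured TCP pose, the force, the opening and the grip force at its end, in the units of the state.
- env.state(): the state, without advancing time (a new reading comes with each control period).
- env.read_camera(name): name is "side" or "top" or "wrist"; returns a dict with "color" (400x640x3 uint8, red, green, blue), "z_map" (400x640 float32, mm along the optical axis (not along the pixel's ray), 0 where there is no reading), "camera_matrix" (3x3 intrinsics, pixels), "world_to_cam" (4x4, takes a point from world to camera coordinates). Camera axes: x right, y up, looking along -z (the intrinsics and any distortion apply to the point x, -y, -z); pixel columns grow to the right and rows downward; lengths in mm; the calibration is good to about 2 mm. A picture is of the moment at which its call begins.
- env.job_done(): hands the job in; it is judged then, once.
Trained networks look in the newest picture that a camera, given by its name, has taken for a name from the list of things; names that differ only in an ending like _2 or _b are one class to them, and where a whole thing is asked for, a point or a joint stands for the part that bears it (a point fixed in the world has none). Each returns a list of dicts, best first, with "score" (0 to 1); they miss things now and then, are a little off and sometimes report something else, mostly with a low value. They report only what shows in the picture. A call takes as long as a camera call.
- env.recognise(camera, thing): "location" ([column, row] in pixels, amid what is visible of it).
The state is a dict: "t": time; "joints": joint angles; "qvel": joint speeds; "tau": joint torques, N m; "eef_pos": TCP position; "tcp_rot": TCP orientation; "ft_force": force on the tool from outside, world axes, zero at the start; "moment": the same for the moment, N m; "opening": opening from 0.0 (shut) to 1.0 (fully open); "grip_force": force on a finger pad.
Only numpy, scipy, OpenCV 4.12 (cv2) and the standard library are available. Lean on these libraries where they do the work, as an engineer would, in place of code of your own. Each camera call takes 0.05 s, during which the arm holds its last target. There are 200 camera calls.

## Working session

There is one attempt and no reset: what is moved stays moved. The work goes in short steps, Python scripts to look and compute and a tool call to move; the robot and the scene stay as the last step left them, time stands still between calls to the robot, and variables do not carry over. Pictures are saved under pics/ and viewed, at most 10 in all, crops included, and the job is handed in when it is done.

Besides the shell and the picture viewer there is one more tool, called after "Request:" as name([rows], argument=value, ...), one row to a line, values as JSON. jog_arm: Moves the arm, as the interface text tells. Its arguments: {"type":"object","properties":{"motion":{"type":"array"}},"required":["motion"]}

```bash
mkdir -p pics
cat > h.py <<'E'
import numpy as np, cv2
from cell import env
def back(c,u,v,z=None):
    K=c["camera_matrix"];T=np.linalg.inv(c["world_to_cam"])
    d=c["z_map"][int(round(v)),int(round(u))]
    r=np.array([(u-K[0,2])/K[0,0],-(v-K[1,2])/K[1,1],-1.])
    o=T[:3,3];w=T[:3,:3]@r
    s=d if z is None else (z-o[2])/w[2]
    return o+w*s
E
python3 - <<'E'
from h import *
s=env.state();print({k:np.round(s[k],3) for k in("t","eef_pos","tcp_rot","ft_force","opening")})
ims=[]
for n in("top","side"):
    c=env.read_camera(n);cv2.imwrite(f"pics/{n}0.png",c["color"][:,:,::-1])
    for t in("tablet_box","press_point","push_face","tablet_lid","little_can","peg_1","thread_white","thread_0","thread_1","laundry_marker","peg_0"):
        r=env.recognise(n,t)
        for q in r[:1]: print(n,t,round(q["score"],2),np.round(q["location"]),np.round(back(c,*q["location"])))
E
```

```text
{'t': np.float64(0.0), 'eef_pos': array([252.35 , 571.616, 291.652]), 'tcp_rot': array([-3.14 , -0.   ,  2.726]), 'ft_force': array([-0.262,  0.814, -1.014]), 'opening': np.float64(0.999)}
top tablet_box 0.84 [325. 229.] [480.   8.  78.]
top press_point 0.71 [318. 239.] [448.  33.  80.]
top push_face 0.64 [317. 243.] [435.  35.  81.]
top tablet_lid 0.79 [318. 238.] [452.  30.  76.]
top little_can 0.93 [282. 216.] [529. 152.  75.]
top peg_1 0.48 [201. 241.] [457. 443.  -3.]
top thread_white 0.66 [431. 219.] [ 510. -361.   42.]
top thread_0 0.55 [433. 189.] [ 618. -376.   35.]
top thread_1 0.55 [433. 189.] [ 618. -376.   35.]
top laundry_marker 0.69 [415. 160.] [ 727. -323.   19.]
top peg_0 0.48 [201. 241.] [457. 443.  -3.]
side tablet_box 0.8 [318. 223.] [410. -22.  84.]
side press_point 0.5 [318. 214.] [470.  -1.  76.]
side push_face 0.86 [307. 218.] [428.  19.  82.]
side tablet_lid 0.77 [309. 212.] [463.  27.  80.]
side little_can 0.73 [276. 197.] [493. 144.  89.]
side peg_1 0.61 [355. 256.] [ 412. -132.    2.]
side thread_white 0.55 [311. 212.] [473.  24.  73.]
side thread_0 0.74 [443. 270.] [ 399. -366.   31.]
side thread_1 0.74 [443. 270.] [ 399. -366.   31.]
side laundry_marker 0.51 [447. 215.] [ 720. -340.   13.]
side peg_0 0.61 [355. 256.] [ 412. -132.    2.]
```

View pics/top0.png

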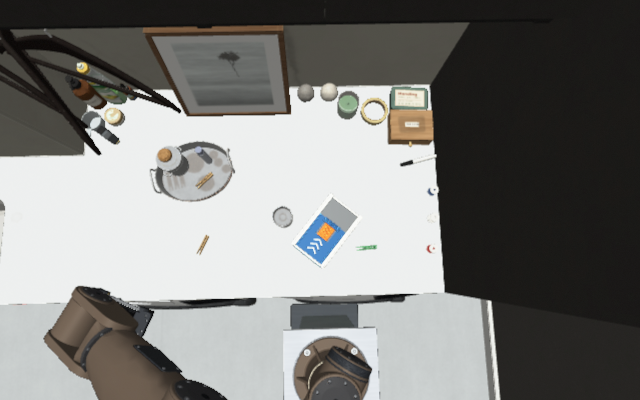

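View pics/side0.png

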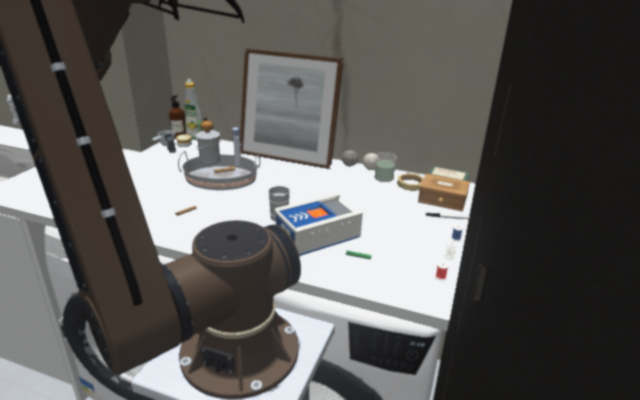

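The orange catch is at about (326,232) in the top image and the chevrons at about (315,244). They point up and to the right, so the lid opens away from the robot and towards -y. The can stands close to the box's +y side, at (282,216). Next I'll get the coarse box pose.

```bash
cat >> h.py <<'E'
def cloud(c,lo,hi):
    K=c["camera_matrix"];T=np.linalg.inv(c["world_to_cam"]);d=c["z_map"]
    v,u=np.mgrid[:400,:640]
    P=np.stack([(u-K[0,2])/K[0,0]*d,-(v-K[1,2])/K[1,1]*d,-d],-1)@T[:3,:3].T+T[:3,3]
    h=cv2.cvtColor(c["color"],cv2.COLOR_RGB2HSV);near=(abs(P[...,:2]-[480,0])<200).all(-1)&(d>0)
    m={"orange":near&(h[...,0]>4)&(h[...,0]<22)&(h[...,1]>150)&(h[...,2]>90),
       "blue":near&(h[...,0]>95)&(h[...,0]<125)&(h[...,1]>120)&(h[...,2]>60)}
    return P,m
E
python3 - <<'E'
from h import *
c=env.read_camera("top");P,m=cloud(c,0,0)
for k in m:
    q=P[m[k]];print(k,len(q),q.mean(0).round(1),cv2.minAreaRect(q[:,:2].astype(np.float32)))
near=(P[...,2]>50)&(P[...,2]<100)&(abs(P[...,0]-480)<130)&(abs(P[...,1]+5)<115)
n,l,s,ce=cv2.connectedComponentsWithStats(near.astype(np.uint8))
i=1+s[1:,4].argmax();q=P[l==i];print(len(q),cv2.minAreaRect(q[:,:2].astype(np.float32)))
print("TCP box wrist",env.state()["tcp_rot"])
w=env.read_camera("wrist");print(np.linalg.inv(w["world_to_cam"]).round(2))
E
```

```text
orange 153 [472.9   5.6  77.4] ((472.38067626953125, 5.979249954223633), (37.485389709472656, 45.08134460449219), 51.53791427612305)
blue 881 [447.9  26.3  81.9] ((452.75091552734375, 22.71595001220703), (103.66163635253906, 133.3895263671875), 50.67051696777344)
2601 ((475.0975341796875, 3.833099365234375), (137.21507263183594, 218.88754272460938), 50.722042083740234)
TCP box wrist [3.14147226e+00 2.36237420e-05 2.72581483e+00]
[[ 4.0000e-01 -8.9000e-01 -2.2000e-01  1.9078e+02]
 [ 9.1000e-01  3.9000e-01  1.0000e-01  5.9791e+02]
 [-0.0000e+00 -2.4000e-01  9.7000e-01  3.8514e+02]
 [ 0.0000e+00  0.0000e+00  0.0000e+00  1.0000e+00]]
```

Request:
jog_arm([
  [0,0,7.75,0,0,0,0],
  [0,0,7.75,0,0,0,0],
  [0,0,0,-53,-30,0,0],
  [0,0,0,-53,-30,0,0],
  [0,0,0,-53,-30,0,0],
  [0,0,0,-53,-30,0,0],
  [0,0,0,-53,-30,0,0],
  [0,0,0,-53,-30,0,0],
  [0,0,0,-53,-30,0,0],
  [0,0,0,-53,-30,0,0],
])

```text
t: 2.55
eef_pos: [428.8, 115.5, 292.5]
tcp_rot: [3.141, 0.001, 2.455]
ft_force: [2.4, 0.0, -0.9]
opening: 0.028
grip_force: 0.0
```

Request:
jog_arm([
  [0,0,0,-50,-28,0,0],
  [0,0,0,-50,-28,20,0],
  [0,0,0,0,0,20,0],
  [0,0,0,0,0,0,0],
])

```text
t: 3.05
eef_pos: [469.9, 10.2, 251.4]
tcp_rot: [-3.14, -0.002, 2.454]
ft_force: [-0.3, 0.4, 0.5]
opening: 0.003
grip_force: 0.0
```

Run:
```python
from h import *
s=env.state();print(s["t"],s["eef_pos"].round(1) if hasattr(s["eef_pos"],'round') else s["eef_pos"],s["tcp_rot"])
c=env.read_camera("wrist");cv2.imwrite("pics/w1.png",c["color"][:,:,::-1])
P,m=cloud(c,0,0)
for k in m:
    q=P[m[k]&(P[...,2]>60)];print(k,len(q),q.mean(0).round(1),cv2.minAreaRect(q[:,:2].astype(np.float32)))
near=(P[...,2]>58)&(P[...,2]<95)&(abs(P[...,0]-480)<130)&(abs(P[...,1]+5)<115)
n,l,st,ce=cv2.connectedComponentsWithStats(near.astype(np.uint8))
i=1+st[1:,4].argmax();q=P[l==i];print(len(q),cv2.minAreaRect(q[:,:2].astype(np.float32)))
for t in("press_point","push_face"):
    for r in env.recognise("wrist",t)[:1]: print(t,r["score"],np.round(r["location"]),back(c,*r["location"]).round(1))
```

```text
3.05 [469.9  10.2 251.4] [-3.14036466e+00 -2.14313305e-03  2.45392451e+00]
orange 2004 [467.9  10.2 104.4] ((466.7656555175781, 10.595504760742188), (42.4024658203125, 66.32321166992188), 55.57930374145508)
blue 11264 [437.5  35.3  83.4] ((445.1920471191406, 28.928497314453125), (107.38016510009766, 115.84442138671875), 50.66758728027344)
20261 ((444.2214050292969, 29.149436950683594), (136.45745849609375, 130.22369384765625), 50.66288757324219)
press_point 0.55 [318. 204.] [472.1   6.1  77.8]
push_face 0.93 [317. 154.] [434.3  36.1  83.9]
```

View pics/w1.png

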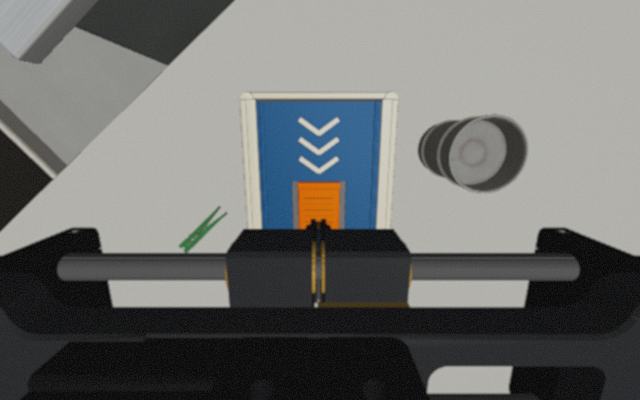

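The wrist image shows the box square to the tool. The orange catch starts at row 182, columns 297–341, and the fingers are at column 319. The can is clear on the right. I'll check the lid's position along box x.

Run:
```python
from h import *
c=env.read_camera("wrist")
X=np.array([np.cos(-.6866),np.sin(-.6866)]);Y=np.array([-X[1],X[0]])
h=cv2.cvtColor(c["color"],cv2.COLOR_RGB2HSV);print(h[150:230:4,319].tolist())
for u,v,z in((319,182,83),(319,94,86),(297,200,77),(341,200,77),(242,150,86),(397,150,86)):
    p=back(c,u,v,z);print(u,v,p.round(1),(p[:2]@X).round(1),(p[:2]@Y).round(1))
T=env.state()["eef_pos"];print(T[:2]@X,T[:2]@Y)
P,m=cloud(c,0,0)
print("deep window rim z along column", P[170:232:3,319,2].round(0), (P[170:232:3,319,:2]@X).round(0))
```

```text
[[25, 22, 211], [105, 56, 154], [104, 165, 139], [105, 170, 138], [100, 27, 143], [27, 25, 208], [106, 142, 138], [104, 166, 140], [13, 220, 183], [15, 243, 211], [15, 242, 202], [15, 243, 212], [16, 243, 209], [15, 243, 211], [15, 243, 211], [16, 243, 213], [15, 243, 212], [14, 243, 210], [13, 169, 77], [14, 118, 56]]
319 182 [456.4  22.2  83. ] 338.9 306.4
319 94 [396.9  70.7  86. ] 262.1 306.3
297 200 [457.5  -6.   77. ] 357.6 285.3
341 200 [484.3  26.7  77. ] 357.6 327.7
242 150 [390.  -12.4  86. ] 309.5 237.7
397 150 [477.5  94.7  86. ] 309.3 375.9
356.59252951109346 306.9494028079906
deep window rim z along column [ 84.  83.  82.  82.  83.  83.  84.  77.  77.  77.  77.  78.  78.  78.
  77.  77.  78.  77. 182. 187. 192.] [328. 330. 333. 336. 339. 342. 344. 349. 352. 355. 358. 360. 363. 366.
 370. 373. 375. 379. 346. 346. 346.]
```

Box centre along its axis is about 368.5, so the plate's clear span is about 346.5–385.5. I'll put the tip centre at about 371 and go down to just above the plate.

Request:
jog_arm([
  [0,0,0,-14,0,0,0],
  [0,0,0,0,0,45,0],
  [0,0,0,0,0,40,0],
  [0,0,0,0,0,7,0],
  [0,0,0,0,0,0,0],
])

```text
t: 3.88
eef_pos: [481.7, 1.8, 160.8]
tcp_rot: [3.141, 0.0, 2.456]
ft_force: [0.1, 0.2, -0.2]
opening: 0.004
grip_force: 0.0
```

Run:
```python
from h import *
s=env.state();print(s["eef_pos"],s["ft_force"],env.nose_length)
c=env.read_camera("wrist");cv2.imwrite("pics/w2.png",c["color"][:,:,::-1])
```

```text
[481.70912851   1.77143402 160.80076763] [ 0.1094234   0.19081416 -0.21468559] 77.60000000000001
```

View pics/w2.png

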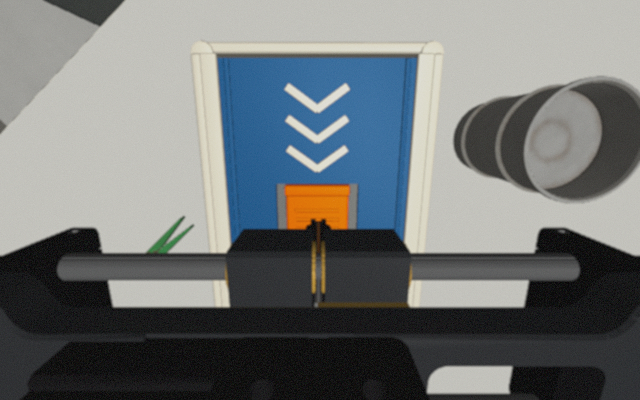

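The tip is centred over the plate at (319,230), clear of the nose at row 190. I'll press down in small steps.

Request:
jog_arm([
  [0,0,0,0,0,5,0],
  [0,0,0,0,0,4,0],
  [0,0,0,0,0,2,0],
  [0,0,0,0,0,0,0],
])

```text
t: 4.42
eef_pos: [481.5, 1.8, 149.5]
tcp_rot: [3.141, 0.001, 2.455]
ft_force: [2.2, -0.2, 4.6]
opening: 0.007
grip_force: 2.0
```

Request:
jog_arm([
  [0,0,0,0,0,2,0],
  [0,0,0,0,0,0,0],
])

```text
t: 4.68
eef_pos: [481.5, 1.8, 147.8]
tcp_rot: [3.141, 0.001, 2.455]
ft_force: [1.9, -0.3, 10.0]
opening: 0.006
grip_force: 5.4
```

Request:
jog_arm([
  [0,0,0,-3,0,0,0],
  [0,0,0,-3,0,0,0],
  [0,0,0,-3,0,0,0],
  [0,0,0,0,0,0,0],
])

```text
t: 5.18
eef_pos: [485.4, -2.5, 147.5]
tcp_rot: [-3.139, -0.007, 2.455]
ft_force: [-12.5, 12.1, 23.1]
opening: 0.002
grip_force: 11.8
```

Run:
```python
from h import *
c=env.read_camera("wrist");cv2.imwrite("pics/w3.png",c["color"][:,:,::-1])
s=env.state();print(s["eef_pos"],s["ft_force"],s["moment"])
P,m=cloud(c,0,0);X=np.array([np.cos(-.6866),np.sin(-.6866)])
print(np.c_[np.arange(20,232,4),P[20:232:4,319,2].round(0), (P[20:232:4,319,:2]@X).round(0)].astype(int).tolist())
```

```text
[485.31750797  -2.48479299 147.49897208] [-12.09986755  12.10886106  22.95938286] [2.35474824 2.373184   0.00728087]
[[20, 1, 231], [24, 83, 260], [28, 85, 263], [32, 241, 311], [36, 85, 266], [40, 78, 266], [44, 70, 266], [48, 82, 271], [52, 83, 273], [56, 82, 274], [60, 82, 276], [64, 81, 278], [68, 82, 280], [72, 82, 282], [76, 82, 284], [80, 82, 286], [84, 82, 288], [88, 82, 290], [92, 82, 292], [96, 82, 294], [100, 85, 296], [104, 82, 298], [108, 82, 300], [112, 83, 302], [116, 82, 304], [120, 82, 306], [124, 82, 308], [128, 83, 310], [132, 83, 312], [136, 84, 314], [140, 81, 316], [144, 82, 318], [148, 83, 320], [152, 83, 323], [156, 84, 325], [160, 83, 327], [164, 84, 329], [168, 84, 331], [172, 83, 333], [176, 83, 336], [180, 83, 338], [184, 77, 341], [188, 75, 344], [192, 70, 347], [196, 70, 350], [200, 70, 353], [204, 71, 355], [208, 71, 357], [212, 70, 360], [216, 241, 311], [220, 71, 365], [224, 76, 366], [228, 83, 366]]
```

View pics/w3.png

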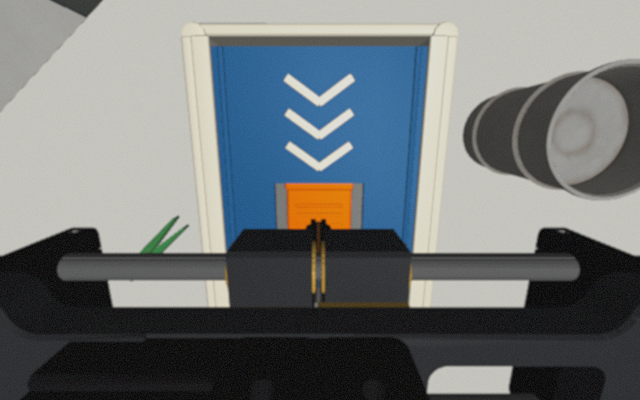

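The plate is fully down at z = 70. The lid has taken up its play and started moving, but pressing that hard adds friction. I'll ease the press slightly and keep pushing.

Request:
jog_arm([
  [0,0,0,0,0,-0.6,0],
  [0,0,0,-2,0,0,0],
  [0,0,0,-2,0,0,0],
  [0,0,0,0,0,0,0],
])

```text
t: 5.72
eef_pos: [489.4, -5.7, 147.7]
tcp_rot: [-3.14, -0.004, 2.455]
ft_force: [-6.6, 4.2, 11.2]
opening: 0.005
grip_force: 5.6
```

Request:
jog_arm([
  [0,0,0,-3,0,0,0],
  [0,0,0,-3,0,0,0],
  [0,0,0,-2,0,-3,0],
  [0,0,0,-2,0,-4,0],
  [0,0,0,0,0,0,0],
])

```text
t: 6.35
eef_pos: [498.5, -12.8, 154.8]
tcp_rot: [-3.141, -0.001, 2.455]
ft_force: [-3.9, 0.3, 1.8]
opening: 0.005
grip_force: 1.7
```

Run:
```python
from h import *
c=env.read_camera("wrist");cv2.imwrite("pics/w4.png",c["color"][:,:,::-1])
P,m=cloud(c,0,0);X=np.array([np.cos(-.6866),np.sin(-.6866)])
print(env.state()["eef_pos"][:2]@X)
print(np.c_[np.arange(0,232,4),P[0:232:4,319,2].round(0), (P[0:232:4,319,:2]@X).round(0)].astype(int).tolist())
```

```text
393.63281486632303
[[0, 84, 265], [4, 82, 266], [8, 77, 266], [12, 73, 266], [16, 67, 266], [20, 61, 266], [24, 54, 266], [28, 46, 266], [32, 39, 266], [36, 29, 266], [40, 22, 266], [44, 11, 266], [48, 8, 268], [52, 83, 288], [56, 82, 290], [60, 83, 292], [64, 83, 294], [68, 82, 296], [72, 83, 298], [76, 82, 300], [80, 82, 302], [84, 83, 304], [88, 82, 306], [92, 82, 308], [96, 83, 310], [100, 82, 312], [104, 84, 314], [108, 82, 316], [112, 83, 318], [116, 82, 321], [120, 83, 323], [124, 82, 325], [128, 82, 327], [132, 83, 329], [136, 84, 331], [140, 81, 334], [144, 82, 336], [148, 82, 338], [152, 82, 340], [156, 83, 342], [160, 83, 345], [164, 83, 347], [168, 83, 349], [172, 83, 352], [176, 81, 354], [180, 83, 356], [184, 73, 361], [188, 73, 363], [192, 73, 366], [196, 73, 368], [200, 248, 327], [204, 73, 373], [208, 73, 376], [212, 73, 379], [216, 73, 381], [220, 73, 384], [224, 84, 383], [228, 90, 383]]
```

View pics/w4.png

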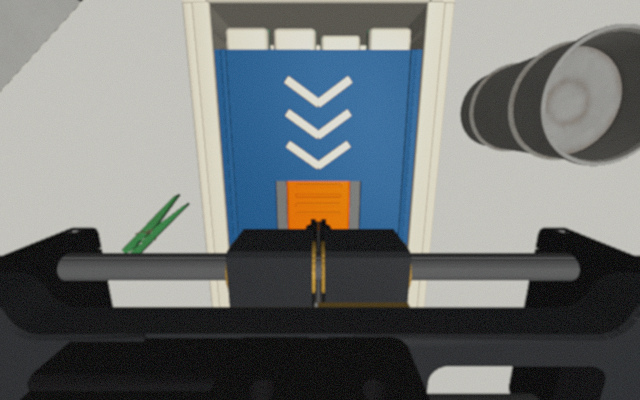

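The lid is about 19 mm open (edge at row 50, tablets showing), the catch is held down at z = 73, and the box hasn't moved. I'll push on.

Request:
jog_arm([
  [0,0,0,-6,0,-1,0],
  [0,0,0,-6,0,-1,0],
  [0,0,0,-6,0,0,0],
  [0,0,0,-6,0,0,0],
  [0,0,0,-6,0,0,0],
  [0,0,0,-6,0,0,0],
  [0,0,0,-6,0,0,0],
  [0,0,0,-6,0,0,0],
  [0,0,0,-6,0,0,0],
  [0,0,0,0,0,0,0],
])

```text
t: 7.65
eef_pos: [541.3, -47.4, 157.0]
tcp_rot: [3.141, 0.001, 2.455]
ft_force: [0.9, 0.2, -0.4]
opening: 0.006
grip_force: 0.0
```

Request:
jog_arm([
  [0,0,0,-3,0,0,0],
  [0,0,0,-3,0,0,0],
  [0,0,0,-2,0,0,0],
  [0,0,0,-1,0,0,0],
  [0,0,0,0,0,0,0],
])

```text
t: 8.28
eef_pos: [547.4, -52.4, 156.9]
tcp_rot: [3.142, -0.001, 2.455]
ft_force: [-3.0, 3.8, 2.5]
opening: 0.002
grip_force: 2.3
```

Request:
jog_arm([
  [0,0,0,-1,0,0,0],
  [0,0,0,-1,0,0,0],
  [0,0,0,0,0,0,0],
])

```text
t: 8.65
eef_pos: [547.8, -52.7, 156.9]
tcp_rot: [-3.141, -0.004, 2.455]
ft_force: [-8.3, 11.3, 7.0]
opening: 0.005
grip_force: 6.6
```

Run:
```python
from h import *
c=env.read_camera("wrist");cv2.imwrite("pics/w5.png",c["color"][:,:,::-1])
P,m=cloud(c,0,0);X=np.array([np.cos(-.6866),np.sin(-.6866)])
print(env.state()["eef_pos"][:2]@X)
print(np.c_[np.arange(0,232,4),P[0:232:4,319,2].round(0), (P[0:232:4,319,:2]@X).round(0)].astype(int).tolist())
```

```text
457.07388806954077
[[0, 49, 313], [4, 49, 316], [8, 49, 318], [12, 49, 320], [16, 50, 323], [20, 49, 325], [24, 65, 332], [28, 83, 340], [32, 84, 342], [36, 84, 343], [40, 83, 345], [44, 78, 346], [48, 78, 348], [52, 83, 351], [56, 83, 353], [60, 82, 355], [64, 83, 357], [68, 83, 359], [72, 84, 361], [76, 82, 363], [80, 81, 365], [84, 82, 367], [88, 82, 369], [92, 82, 371], [96, 82, 373], [100, 84, 375], [104, 84, 377], [108, 82, 379], [112, 83, 382], [116, 82, 384], [120, 82, 386], [124, 82, 388], [128, 83, 390], [132, 82, 392], [136, 83, 395], [140, 83, 397], [144, 82, 399], [148, 81, 401], [152, 82, 404], [156, 83, 406], [160, 83, 408], [164, 84, 410], [168, 82, 413], [172, 82, 415], [176, 82, 418], [180, 65, 423], [184, 64, 426], [188, 64, 429], [192, 64, 431], [196, 65, 434], [200, 64, 437], [204, 65, 439], [208, 64, 442], [212, 64, 445], [216, 65, 448], [220, 64, 451], [224, 85, 446], [228, 92, 446]]
```

View pics/w5.png

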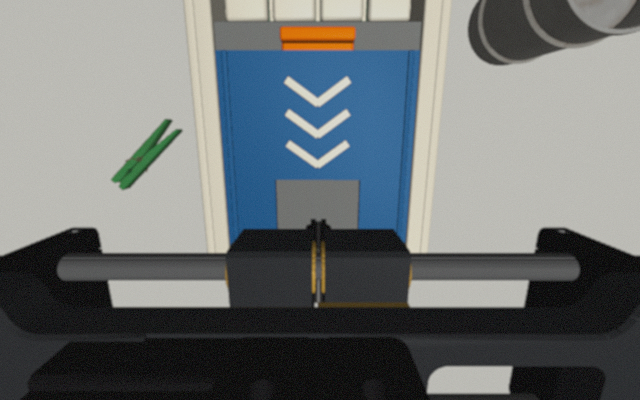

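The catch has sprung up behind the lid: the orange nose at rows 27–48 stands at z = 83, and the lid's edge is at row 51. I'll back off the ridge, then lift away.

Request:
jog_arm([
  [0,0,0,3,0,0,0],
  [0,0,0,3,0,0,0],
  [0,0,0,0,0,-10,0],
  [0,0,0,0,0,-30,0],
  [0,0,0,0,0,-40,0],
  [0,0,0,0,0,-40,0],
  [0,0,0,0,0,0,0],
])

```text
t: 9.57
eef_pos: [545.3, -50.4, 280.2]
tcp_rot: [3.139, 0.006, 2.455]
ft_force: [-0.5, 0.2, -0.9]
opening: 0.003
grip_force: 0.0
```

Run:
```python
from h import *
c=env.read_camera("wrist")
P,m=cloud(c,0,0);q=P[m["orange"]&(P[...,2]<90)&(P[...,2]>60)];X=np.array([np.cos(-.6866),np.sin(-.6866)])
print(env.state()["ft_force"],len(q),q.mean(0),np.percentile(q[:,2],[5,50,95]),np.percentile(q[:,:2]@X,[2,98]))
b=P[m["blue"]&(P[...,2]>79)&(P[...,2]<95)];print(np.percentile(b[:,:2]@X,[1,99]))
print(env.job_done())
```

```text
[-1.21063245  0.3777485   0.01568927] 490 [458.87099842  17.52611129  81.40334791] [76.80152329 82.82187497 84.50098332] [339.16417424 348.19975687]
[351.46735679 479.64692971]
the job is handed in; nothing more can be done
None
```

The lid is pushed fully open and the catch has sprung up behind it; after I lifted the arm clear it was still up and the lid still open, and the job is handed in at about 10 s.

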